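# Close the casting box and clamp it for the pour

### The job

The upturned bowl in the plywood casting box is ready for its plaster: push the hinged side of the box shut until it clicks home on its roller catch. Then pump the trigger of the bench clamp until its pad meets the wooden block on that side, and squeeze on until the spring behind the pad is pressed about half way in, never right down, which would crush the box. The clamp eases off when let go, so finish while holding the trigger squeezed like that, with nothing but the trigger driving the clamp bar and the loose small bowl, jar and sanding block left where they are.

Things in the scene. Friction and masses are not known exactly. Their poses are not given: they have to be found in the camera images.
- casting_board: Plywood baseboard 180 x 440 x 15 mm, fixed to the table, with all the rest built on it. Origin: centre of its underside; z up; its y axis is the clamp axis and points from the clamp (at y -120 to -30) to the casting box (at y 85 to 210); x points to the hinge side of the box. All mm below are in this frame. The box is 150 wide in x, its walls 12 thick with their tops at z 85; the bowl in it is fixed.
- side (a joint): The hinged side of the box, an upright plywood panel 150 x 68 x 12 mm, in rad: 0 shut, starts 0.25 to 0.42 open. Upright hinge at x 75, y 85; its free edge swings towards the clamp (-y) as it opens. Its hinge is slightly stiff and it stays where it is left; in the last 0.05 rad a bead on its free edge must be pushed over a spring roller (about 5 N at the push spot), which then holds it shut.
- side_hinge (a point): Point on the hinge axis of that side, at half its height (z 50); it does not move.
- side_push (a point): Clear spot on the outer face (facing the clamp) of the hinged side, 122 mm from the hinge and near its free edge, z 55 (top edge at z 84); moves and turns with the side, its y axis points into the panel.
- block_face (a point): Centre of the front face of the wooden block (44 x 40 mm, 10 thick) on the outside of the hinged side; with the side shut it lies at x 0, y 75, z 47.
- pad_face (a point): Centre of the front face of the clamp's round rubber-faced pad (33 mm across) on the front end of the bar, x 0, z 47; it starts 44 to 58 mm short of the block's place.
- bar (a joint): Travel of the toothed clamp bar towards the box, m, 0 fully back. A friction brake of about 6 N holds it between strokes. With the pad relaxed its face lies at y = 17 mm + travel, so it meets the block of the shut side at travel 0.058.
- pad (a joint): How far the pad's spring is pressed in, m: 0 relaxed, 0.0115 right down; 2.5 N per mm. With the block met, the pad force is 2500 N/m times this.
- trigger (a joint): Clamp trigger, rad: 0 released (its spring returns it there), 0.46 fully squeezed. It turns on a cross pin (along x) at y -75, z 92. Its toe pawl drives the bar about 29 mm per rad while squeezed, in teeth of 4 mm, so a full stroke moves the bar 12 mm (3 teeth), a shorter one 8 or 4; on release the pawl clicks back over the teeth. Squeezing takes about 5 to 9 N at the grip spot while the bar runs free, and about 0.7 N more for each N of pad force.
- trigger_grip (a point): Grip spot in the middle of the trigger's upright lever, 41 mm above its pin; the lever is 20 to 22 mm wide in x and 12 thick in y, its top 63 mm from the pin. Released, it leans 0.33 rad towards the box (spot at y -62, z 131, top end at y -55, z 150); fully squeezed it leans 0.13 rad back, spot at y -80. Squeezing pulls it towards the handle, -y.
- handle_grip (a point): Centre of the fixed upright handle behind the trigger, x 0, y -97, z 133: 24 mm wide in x, 12 thick in y (rear face at y -103), from z 100 to 157. From the handle's rear face to the trigger's front it is about 47 mm at the grip spot released (54 at the top) and 29 mm squeezed. The cheek plates below end at z 103; nothing else stands higher than z 100 within 100 mm.
- small_bowl: Loose bystander, a bowl 78 mm across and 43 high, origin under its centre.
- jar: Loose bystander, a jar with a screw cap, 47 mm across and 81 high, origin under its centre.
- sanding_block: Loose bystander, a sanding block 50 x 76 x 28 mm, origin under its centre.

How it is judged:
By the outcome, as a careful person would: the job done as asked, in the order asked, and still so for the second after the job is handed in, while the arm keeps its last pose, push and grip.
It also fails if it takes over 69 s, if anything falls off the work surface, if the arm or the gripper's body presses on something with over 40 N, if the wrist force passes 120 N, or if a joint passes its speed limit or range.

### The arm

A 6-joint arm with a two-finger parallel gripper is mounted at the origin on a cart in front of the work surface, level with it; the furniture and walls round the work are solid. World frame = base frame: x ahead of the robot, y to its left, z up, the work surface at z = 0. Lengths are in mm, angles in rad, forces in N, time in s.
With the tool pointing down it reaches from about 275 to 825 mm from the base axis. Payload 4.9 kg.
Tool frame: the origin (TCP) lies at the very end of the fingers, on their centre line; the grasp point (between the pads) lies 19 mm behind it; z points along the fingers, y is the direction in which the jaws open and shut (so a half turn about z gives the same grasp; the last joint's range is limited). The gripper opens to 85 mm and grips with 20 to 120 N. Pads are 22 mm wide; open, the fingers measure 114 mm over their backs; the gripper's body (76 mm by 85 mm) begins 54 mm behind the grasp point. The pads swing forward as they close: fully open they stand 13 mm farther back than shut.
Start: joints at [-1.337, 0.326, -0.193, 1.052, 0, 1.437], TCP at [197.773, -513.23, 231.281] pointing down, gripper open.
Joint ranges: [-2.65, 2.65], [-0.97, 1.79], [-1.3, 1.35], [-1.93, 2.1], [-1.47, 1.37], [-3.14, 3.14]. Speed limits (rad/s): [2.57, 2.57, 3.14, 3.14, 3.14, 3.14].

### API

Orientations are given as [roll, pitch, yaw] about the fixed x, y, z axes, in that order (R = Rz(yaw) Ry(pitch) Rx(roll)).
In Python, from bench import bot, solve_ik, imaging gives the robot as it stands. Calls block until the motion is done:
- bot.move_ptp(position, orientation): joint-space move of the TCP to a pose.
- bot.movel(position, rot=None, max_speed=150, threshold=None): straight line of the TCP; rot=None keeps the orientation; max_speed is the mean speed in mm/s. With threshold (N) it stops when the force on the tool has changed by that much, and returns True; else False.
- bot.move_j(angles): joint-space move.
- bot.grip(opening, effort=None): opening from 0.0 (shut) to 1.0 (fully open); effort is the grip in N (None keeps the last); returns when the fingers have stopped.
- bot.dwell(seconds).
- solve_ik(position, orientation): joint angles nearest the present ones, or None.
- bot.get_state(): the state.
- imaging.capture(name): name is "scene" or "top"; returns the picture (420x560x3 uint8, blue, green, red); there is no depth.
- imaging.camera_model(name): a dict with "K" (3x3 intrinsics, pixels), "position" and "rotation" of the camera in the world. Camera axes: x right, y up, looking along -z (the intrinsics and any distortion apply to the point x, -y, -z); pixel columns grow to the right and rows downward; lengths in mm; the calibration is good to about 2 mm. A picture is of the moment at which its call begins. camera_model takes no time and is no camera call.
A pose or a line that the arm cannot do raises bot.IKError and nothing moves.
- bot.sign_off(): hands the job in, once; it reports no verdict.
The state is a dict: "t": time; "qpos": joint angles; "joint_velocities": joint speeds; "effort": joint torques, N m; "tcp_pos": TCP position; "orientation": TCP orientation; "contact_force": force on the tool from outside, world axes, zero at the start; "wrist_torque": the same for the moment, N m; "opening": opening from 0.0 (shut) to 1.0 (fully open).
Only numpy, scipy, OpenCV 4.12 (cv2) and the standard library are available. Lean on these libraries where they do the work, as an engineer would, in place of code of your own. Each camera call takes 0.05 s, during which the arm holds its last target.

## Working session

There is one attempt and no reset: what is moved stays moved. The work goes in short steps, each a Python script; the robot and the scene stay as the last script left them, time stands still between calls to the robot, and variables do not carry over. Pictures are saved under pics/ and viewed, and the job is handed in when it is done.

```bash
ls; mkdir -p pics; python3 - <<'E'
from bench import bot, imaging
import cv2
for n in("scene","top"):
    im=imaging.capture(n); cv2.imwrite(f"pics/{n}0.png",im)
    m=imaging.camera_model(n); print({k:(v.tolist() if hasattr(v,'tolist') else v) for k,v in m.items()})
s=bot.get_state();print(s)
E
```

```text
pics
{'K': [[497.40457277604634, 0.0, 286.83437258531166], [0.0, 497.40457277604634, 207.0881187583562], [0.0, 0.0, 1.0]], 'position': [8.239888274804668, 938.9152199240433, 1070.0312739485655], 'rotation': [0.835858087821794, 0.016798968723496177, -2.641017951557318]}
{'K': [[381.87052235905423, 0.0, 278.08794111295305], [0.0, 381.87052235905423, 211.6735362904163], [0.0, 0.0, 1.0]], 'position': [377.190788420574, 10.553429917375562, 1211.4008095359643], 'rotation': [0.16609754666737708, -0.006521584530725377, -1.5551470708434632]}
{'t': 0.1, 'qpos': array([-1.33720570e+00,  3.26868084e-01, -1.93487479e-01,  1.05202178e+00,
       -1.46496879e-05,  1.43659532e+00]), 'joint_velocities': array([ 0.00208856, -0.00070148,  0.00045412, -0.00061845, -0.00013962,
       -0.00031937]), 'effort': array([ 7.28272025e-04, -4.44239151e+01,  2.63037586e+01,  7.96176901e-03,
       -1.65310216e-04, -1.67025636e-06]), 'tcp_pos': array([ 197.63722441, -512.69305133,  230.5797028 ]), 'orientation': array([-3.14002389e+00, -1.97019345e-04,  3.67791491e-01]), 'contact_force': array([-0.47477376, -0.19685915,  0.03727006]), 'wrist_torque': array([-0.04770459,  0.02764805, -0.0586826 ]), 'opening': 0.9980277724644957}
```

View pics/scene0.png

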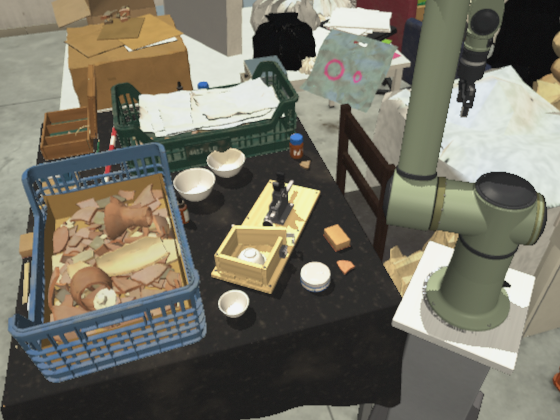

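View pics/top0.png

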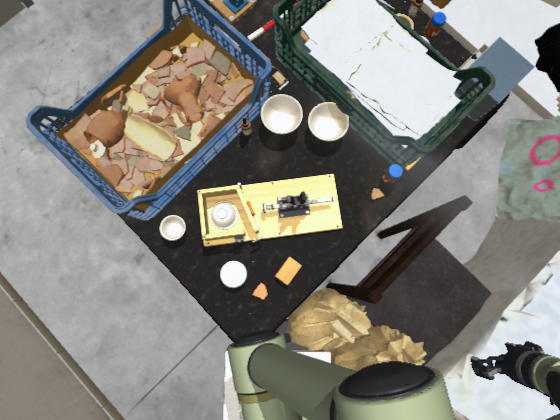

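```bash
cat > h.py <<'E'
import numpy as np, cv2
from scipy.spatial.transform import Rotation as R
from bench import bot, imaging, solve_ik
def cam(n):
    m=imaging.camera_model(n); return np.array(m["K"]),np.array(m["position"]),R.from_euler('xyz',m["rotation"]).as_matrix(),m
def proj(n,P):
    K,p,r,_=cam(n); c=(np.atleast_2d(P)-p)@r; c=c*[1,-1,-1]; q=c@K.T; return q[:,:2]/q[:,2:]
def ray(n,uv,z):
    K,p,r,_=cam(n); uv=np.atleast_2d(uv).astype(float); d=np.c_[uv,np.ones(len(uv))]@np.linalg.inv(K).T*[1,-1,-1]@r.T
    return p+d*((z-p[2])/d[:,2])[:,None]
def crop(n,im,x0,y0,w,h,s,f):
    cv2.imwrite(f,cv2.resize(im[y0:y0+h,x0:x0+w],None,fx=s,fy=s,interpolation=cv2.INTER_CUBIC))
E
python3 - <<'E'
from h import *
print(imaging.camera_model("top").keys())
print(ray("top",[[198,188],[343,238],[290,390]],15), proj("scene",[[0,0,0]]))
im=cv2.imread("pics/top0.png"); crop("",im,190,165,160,120,5,"pics/topc.png")
im=cv2.imread("pics/scene0.png"); crop("",im,205,165,130,130,4.6,"pics/scenec.png")
E
```

```text
dict_keys(['K', 'position', 'rotation'])
[[ 650.50023936  263.79884221   15.        ]
 [ 497.36166949 -199.48127717   15.        ]
 [  45.70326714  -37.54446012   15.        ]] [[466.05373346 296.86661439]]
```

View pics/topc.png

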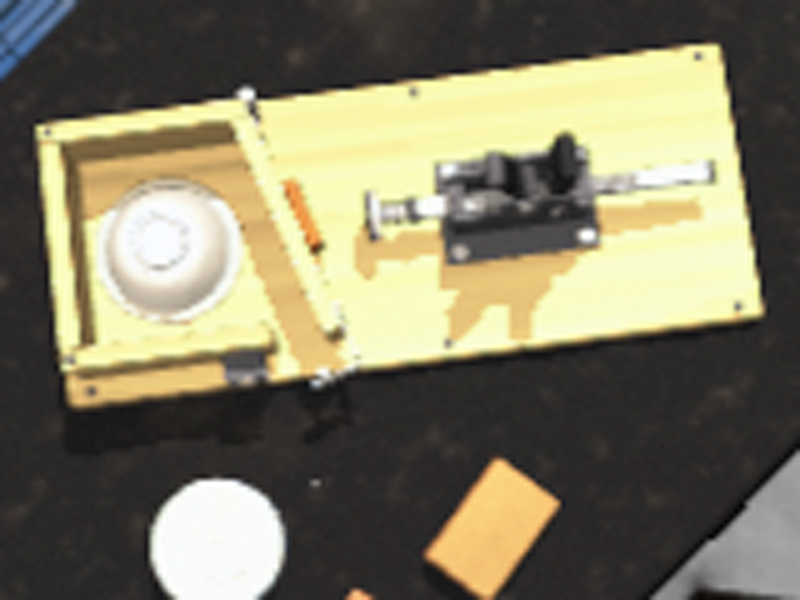

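View pics/scenec.png

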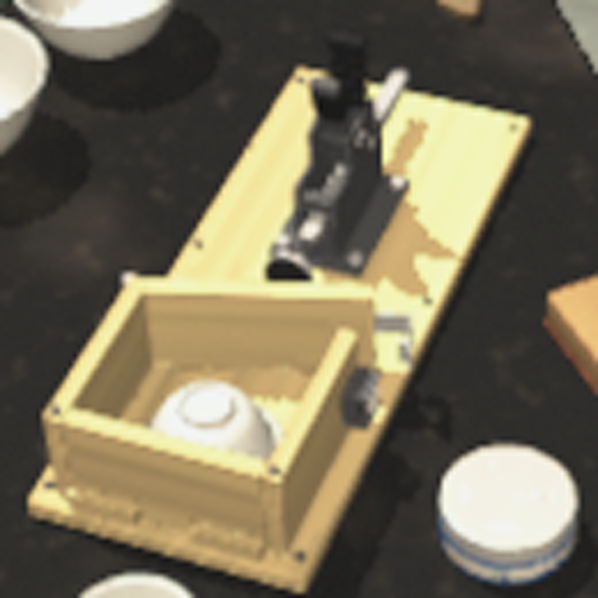

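```bash
cat > est.py <<'E'
from h import *
T=[((719,44),(90,-220,15)),((763,314),(-90,-220,15)),((72,400),(-90,220,15)),((38,125),(75,210,85))]
S=[((300,67),(90,-220,15)),((532,119),(-90,-220,15)),((302,566),(-90,220,15)),((30,503),(90,220,15))]
W=[];B=[]
for (u,v),b in T: W.append(ray("top",[190+(u+.5)/5-.5,165+(v+.5)/5-.5],b[2])[0]);B.append(b)
for (u,v),b in S: W.append(ray("scene",[205+(u+.5)/4.6-.5,165+(v+.5)/4.6-.5],b[2])[0]);B.append(b)
W=np.array(W);B=np.array(B,float)
def fit(W,B):
    rot,_=R.align_vectors(W-W.mean(0),B-B.mean(0)); 
    a=np.array(B[:,:2]-B[:,:2].mean(0)); w=W[:,:2]-W[:,:2].mean(0)
    th=np.arctan2((a[:,0]*w[:,1]-a[:,1]*w[:,0]).sum(),(a*w).sum())
    r=R.from_euler('z',th).as_matrix(); t=(W-B@r.T).mean(0); return th,t,np.round(W-B@r.T-t,1)
for s in (slice(0,4),slice(4,8),slice(0,8)): print(*fit(W[s],B[s]))
th,t,_=fit(W,B)
E
python3 est.py
```

```text
0.1440696393123108 [5.87438879e+02 3.26873604e+01 4.88498131e-15] [[-1.7  1.1 -0. ]
 [ 0.9  0.6 -0. ]
 [ 2.8 -1.5 -0. ]
 [-2.  -0.1  0. ]]
0.14576896677622192 [583.56632265  29.13015493   0.        ] [[-2.1  2.   0. ]
 [-0.6  2.7  0. ]
 [ 6.1 -6.9  0. ]
 [-3.4  2.1  0. ]]
0.1449280156599527 [585.50130712  30.91019587   0.        ] [[ 0.   2.8  0. ]
 [ 2.7  2.4  0. ]
 [ 4.9  0.3  0. ]
 [ 0.1  1.6  0. ]
 [-3.9  0.3  0. ]
 [-2.3  0.9  0. ]
 [ 4.  -8.7  0. ]
 [-5.5  0.4  0. ]]
```

```bash
sed -i 's/^th,t,_=.*//' est.py; cat >> est.py <<'E'
k=[0,1,2,3,4,5,7]; th,t,res=fit(W[k],B[k]); print(th,t,res.tolist())
r=R.from_euler('z',th).as_matrix()
np.savez("pose.npz",th=th,t=t)
def w(p): return np.atleast_2d(p)@r.T+t
box=np.array([[75,85,85],[75,210,85],[-75,210,85],[-75,97,85]]); brd=np.array([[90,-220,15],[-90,-220,15],[-90,220,15],[90,220,15]])
pts=np.vstack([box,brd,[[0,-103,157],[0,-55,150],[0,-75,92]]])
for n,(x0,y0,ww,hh,s) in dict(top=(190,165,160,120,5),scene=(205,165,130,130,4.6)).items():
    im=cv2.imread(f"pics/{n}0.png")[y0:y0+hh,x0:x0+ww]; im=cv2.resize(im,None,fx=s,fy=s,interpolation=cv2.INTER_CUBIC)
    for q in (proj(n,w(pts))-[x0,y0])*s: cv2.circle(im,tuple(int(i) for i in q),4,(0,0,255),1)
    for a,c in ((.3,(0,255,0)),(.36,(255,0,0)),(.42,(255,0,255))):
        # inner face end top edge: panel along -x from hinge
        e=[[75-150*np.cos(a),85-150*np.sin(a),84],[75-122*np.cos(a),85-122*np.sin(a),84]]
        for q in (proj(n,w(e))-[x0,y0])*s: cv2.circle(im,tuple(int(i) for i in q),4,c,1)
    cv2.imwrite(f"pics/ov_{n}.png",im)
E
python3 est.py
```

```text
0.1440696393123108 [5.87438879e+02 3.26873604e+01 4.88498131e-15] [[-1.7  1.1 -0. ]
 [ 0.9  0.6 -0. ]
 [ 2.8 -1.5 -0. ]
 [-2.  -0.1  0. ]]
0.14576896677622192 [583.56632265  29.13015493   0.        ] [[-2.1  2.   0. ]
 [-0.6  2.7  0. ]
 [ 6.1 -6.9  0. ]
 [-3.4  2.1  0. ]]
0.1449280156599527 [585.50130712  30.91019587   0.        ] [[ 0.   2.8  0. ]
 [ 2.7  2.4  0. ]
 [ 4.9  0.3  0. ]
 [ 0.1  1.6  0. ]
 [-3.9  0.3  0. ]
 [-2.3  0.9  0. ]
 [ 4.  -8.7  0. ]
 [-5.5  0.4  0. ]]
0.1442887393884432 [584.94554508  32.16981427   0.        ] [[0.7, 1.6, 0.0], [3.4, 1.1, 0.0], [5.3, -1.0, 0.0], [0.6, 0.4, 0.0], [-3.2, -0.8, 0.0], [-1.6, -0.4, 0.0], [-5.1, -0.8, 0.0]]
```

View pics/ov_top.png

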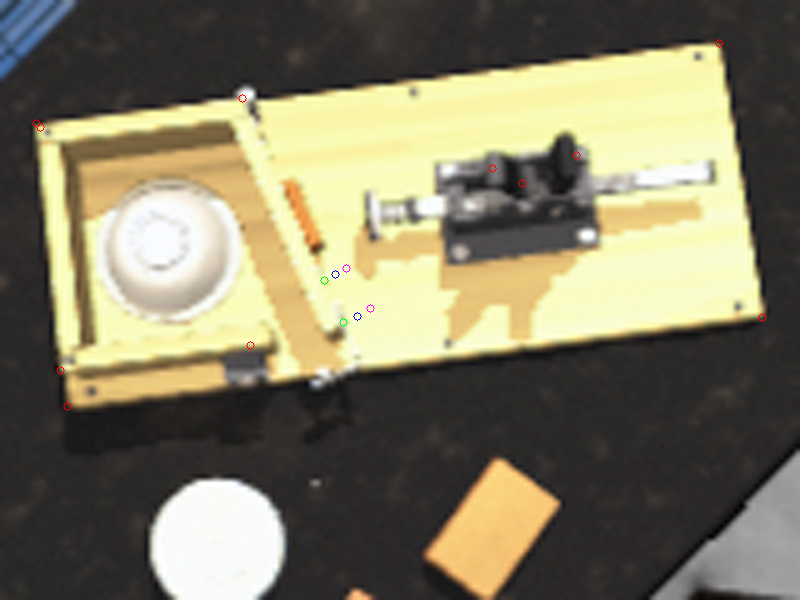

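View pics/ov_scene.png

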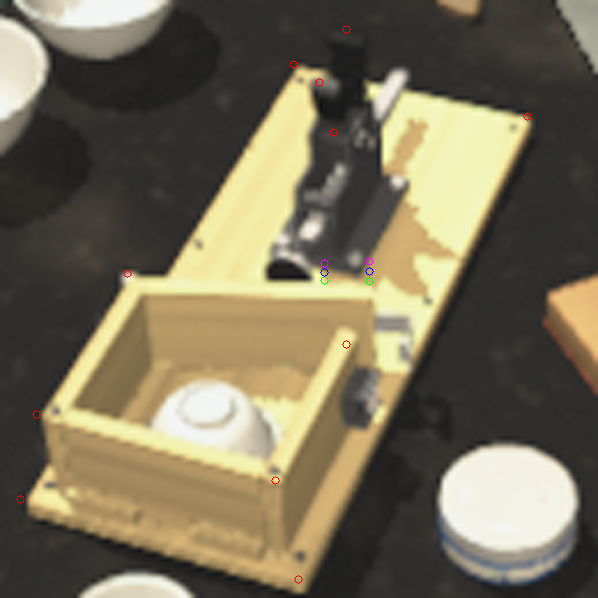

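```bash
cat >> h.py <<'E'
import os
if os.path.exists("pose.npz"):
    _p=np.load("pose.npz"); th=float(_p["th"]); t0=_p["t"]; Rb=R.from_euler('z',th).as_matrix()
    def w(p): return Rb@np.array(p,float)+t0
    def b(p): return Rb.T@(np.array(p,float)-t0)
    def ori(a,sg=1):  # lean a: tool top towards +y board; tool y = sg*board x
        y=np.array([sg,0,0.]); z=np.array([0,-np.sin(a),-np.cos(a)]); x=np.cross(y,z)
        return R.from_matrix(Rb@np.c_[x,y,z]).as_euler('xyz')
    def st():
        s=bot.get_state(); return round(s["t"],2),b(s["tcp_pos"]).round(2),(Rb.T@s["contact_force"]).round(2)
E
python3 - <<'E'
from h import *
for sg in(1,-1):
    for p,a in (((-47,55,250),0),((-47,55,50),0),((-47,74,50),0),((0,-20,230),.4),((0,-40,124),.4),((0,-70,124),.4),((0,-40,124),.0)):
        q=solve_ik(w(p),ori(a,sg)); print(sg,p,a,None if q is None else np.round(q,2))
for p in((0,0,400),): print(w(p), solve_ik(np.array([197,-513,400]),[np.pi,0,.368]))
E
```

```text
1 (-47, 55, 250) 0 [ 0.01  0.29 -0.2   1.09  0.    1.44]
1 (-47, 55, 50) 0 [ 0.01  0.49 -0.46  0.62  0.    1.44]
1 (-47, 74, 50) 0 [ 0.05  0.49 -0.46  0.62  0.    1.47]
1 (0, -20, 230) 0.4 [ 0.1   0.4  -0.14  1.   -0.4   1.52]
1 (0, -40, 124) 0.4 [ 0.06  0.5  -0.29  0.75 -0.4   1.48]
1 (0, -70, 124) 0.4 [ 0.01  0.49 -0.3   0.72 -0.4   1.43]
1 (0, -40, 124) 0.0 [-0.14  0.49 -0.23  0.85  0.    1.29]
-1 (-47, 55, 250) 0 [ 0.01  0.29 -0.2   1.09  0.   -1.7 ]
-1 (-47, 55, 50) 0 [ 0.01  0.49 -0.46  0.62  0.   -1.7 ]
-1 (-47, 74, 50) 0 [ 0.05  0.49 -0.46  0.62  0.   -1.67]
-1 (0, -20, 230) 0.4 [ 0.1   0.4  -0.14  1.   -0.4  -1.62]
-1 (0, -40, 124) 0.4 [ 0.06  0.5  -0.29  0.75 -0.4  -1.66]
-1 (0, -70, 124) 0.4 [ 0.01  0.49 -0.3   0.72 -0.4  -1.72]
-1 (0, -40, 124) 0.0 [-0.14  0.49 -0.23  0.85  0.   -1.85]
[584.94554508  32.16981427 400.        ] [-1.33848258  0.27800146  0.16519979  1.45799466  0.          1.43511008]
```

```bash
python3 - <<'E'
from h import *
s=bot.get_state()
bot.move_ptp(s["tcp_pos"]+[0,0,150],s["orientation"])
bot.move_ptp(w((-45,18,220)),ori(0))
bot.grip(0.0,60); print(st())
bot.movel(w((-45,18,52)),max_speed=150); print(st())
print(bot.movel(w((-45,58,52)),max_speed=50,threshold=12),st())
cv2.imwrite("pics/t1.png",imaging.capture("top"))
im=imaging.capture("top");crop("",im,190,165,160,120,5,"pics/t1.png")
E
```

```text
(3.91, array([-44.99,  18.04, 220.  ]), array([-0.55, -0.21, -0.11]))
(5.17, array([-44.28,  17.86,  52.75]), array([ 0.26,  0.28, -0.43]))
False (6.12, array([-44.94,  57.96,  51.99]), array([0.54, 0.37, 0.41]))
```

View pics/t1.png

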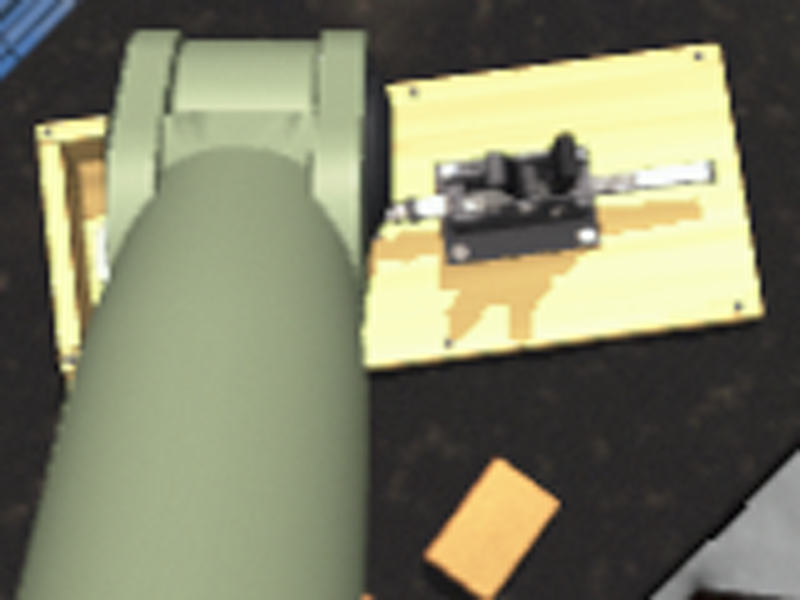

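```bash
python3 - <<'E'
from h import *
for y in np.arange(60,90,1.5):
    x=bot.movel(w((-46,y,52)),max_speed=30,threshold=20); s=st(); print(y,x,*s)
    if x or s[2][1]<-18: break
im=imaging.capture("scene");crop("",im,205,165,130,130,4.6,"pics/s1.png")
E
```

```text
60.0 False 6.47 [-46.13  59.96  51.96] [0.44 0.17 0.72]
61.5 False 6.72 [-46.    61.57  52.  ] [ 0.7  -0.48  0.2 ]
63.0 False 6.97 [-46.    63.13  51.99] [-1.04 -0.49  0.09]
64.5 False 7.22 [-45.98  64.62  51.99] [-0.41  0.25 -1.01]
66.0 False 7.47 [-46.02  66.11  51.99] [-0.03 -0.87  0.27]
67.5 False 7.72 [-46.    67.59  51.99] [-0.3  -0.06  0.55]
69.0 False 7.97 [-46.    67.97  52.01] [ 0.05 -5.38  0.03]
70.5 False 8.22 [-46.02  68.22  52.06] [-0.75 -9.   -0.08]
72.0 False 8.47 [-46.03  68.98  52.11] [ -0.44 -11.31   0.88]
73.5 False 8.72 [-46.16  70.66  52.05] [ -1.46 -10.56   0.67]
75.0 False 8.97 [-46.18  74.71  52.  ] [-0.41 -4.2   0.4 ]
76.5 False 9.22 [-46.18  74.74  52.04] [-1.66 -9.44  1.35]
78.0 False 9.47 [-46.24  74.73  52.04] [ -1.71 -12.11   0.41]
79.5 False 9.72 [-46.21  74.72  52.1 ] [ -2.21 -17.69   1.18]
81.0 False 9.97 [-46.24  74.82  52.13] [ -3.57 -21.24   1.43]
```

View pics/s1.png

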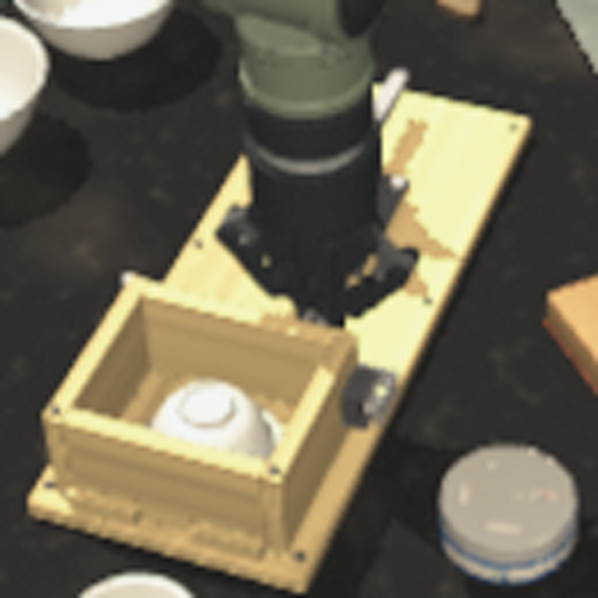

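```bash
python3 - <<'E'
from h import *
bot.movel(w((-46,40,54)),max_speed=100)
bot.movel(w((-46,30,215)),max_speed=250)
bot.move_ptp(w((0,-18,215)),ori(.4)); print(st())
im=imaging.capture("scene");crop("",im,205,165,130,130,4.6,"pics/s2.png")
bot.movel(w((0,-22,125)),max_speed=120); print(st())
im=imaging.capture("scene");crop("",im,205,125,130,130,4.6,"pics/s3.png")
E
```

```text
(11.84, array([ -1.58, -16.84, 212.51]), array([-0.2 , -0.23, -0.43]))
(12.79, array([  0.52, -22.24, 125.86]), array([-0.02, -0.13, -0.06]))
```

View pics/s2.png

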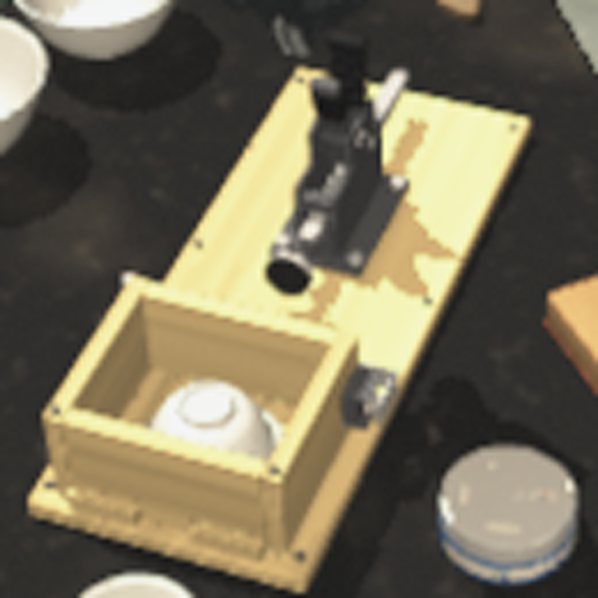

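View pics/s3.png

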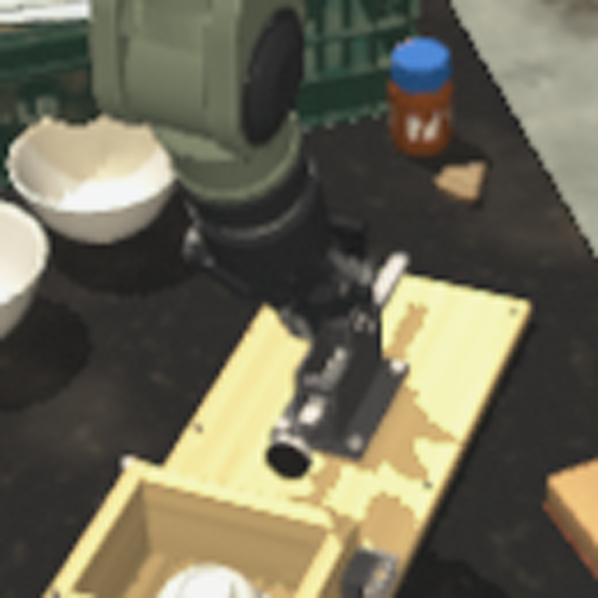

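```bash
python3 - <<'E'
from h import *
c=lambda uv:b(ray("top",[190+uv[0]/5,165+uv[1]/5],47)[0])
print("pad",c((368,215)),c((380,235)))
for y in np.r_[-40,np.arange(-42,-72,-1.5)]:
    bot.movel(w((0,y,125)),max_speed=40); s=st(); print(y,*s)
    if s[2][1]>16 or s[1][1]<-64: break
bot.movel(w((0,-40,125)),max_speed=100); print(st())
E
```

```text
pad [ 1.05809466 18.92021771 47.        ] [-12.34670876  13.09695255  47.        ]
-40.0 13.44 [-1.1000e-01 -4.0220e+01  1.2497e+02] [ 0.68  0.74 -0.01]
-42.0 13.69 [ 2.0000e-02 -4.1980e+01  1.2498e+02] [0.65 0.2  0.56]
-43.5 13.94 [-1.0000e-02 -4.3530e+01  1.2501e+02] [-0.1  -0.24  0.48]
-45.0 14.19 [-2.0000e-02 -4.5060e+01  1.2501e+02] [ 0.07 -0.39  0.31]
-46.5 14.44 [  0.   -46.5  124.99] [-0.39  0.06 -0.51]
-48.0 14.69 [ 4.0000e-02 -4.6770e+01  1.2477e+02] [-0.56  5.    1.53]
-49.5 14.94 [  0.13 -47.72 124.74] [-0.34  6.74  1.72]
-51.0 15.19 [  0.21 -49.12 124.85] [-0.65  8.14  2.75]
-52.5 15.44 [  0.28 -50.62 124.97] [-1.04  7.85  2.52]
-54.0 15.69 [  0.39 -52.15 125.08] [-1.73  7.62  3.88]
-55.5 15.94 [  0.47 -53.74 125.2 ] [-0.43  7.59  3.99]
-57.0 16.19 [  0.47 -55.35 125.26] [-1.34  6.92  4.24]
-58.5 16.44 [  0.55 -56.96 125.38] [0.17 8.29 4.53]
-60.0 16.69 [  0.59 -58.54 125.46] [-1.14  7.58  4.05]
-61.5 16.94 [  0.62 -60.12 125.52] [-0.46  6.13  4.73]
-63.0 17.19 [  0.67 -61.76 125.64] [-0.61  6.8   4.45]
-64.5 17.44 [  0.72 -63.39 125.7 ] [-0.75  6.91  5.15]
-66.0 17.69 [  0.72 -65.02 125.78] [-1.25  6.94  5.79]
(18.1, array([ 2.000e-02, -3.994e+01,  1.249e+02]), array([-0.81,  0.21,  0.34]))
```

```bash
python3 - <<'E'
from h import *
for i in range(2):
    x=bot.movel(w((0,-66.5,125)),max_speed=50,threshold=14);a=st(); bot.dwell(.1); print(x,a,st())
    bot.movel(w((0,-41,125)),max_speed=100); bot.dwell(.1)
print(st())
im=imaging.capture("top");crop("",im,190,165,160,120,5,"pics/t4.png")
im=imaging.capture("scene");crop("",im,205,165,130,130,4.6,"pics/s4.png")
E
```

```text
False (18.78, array([  0.55, -66.03, 125.53]), array([-0.38,  6.37,  4.35])) (18.88, array([  0.55, -66.02, 125.53]), array([-0.59,  6.59,  4.39]))
False (20.05, array([  0.55, -65.97, 125.53]), array([-0.75,  6.32,  4.71])) (20.15, array([  0.56, -65.93, 125.53]), array([-1.12,  4.93,  4.45]))
(20.66, array([-2.0000e-02, -4.1480e+01,  1.2495e+02]), array([ 0.27,  0.82, -0.41]))
```

View pics/t4.png

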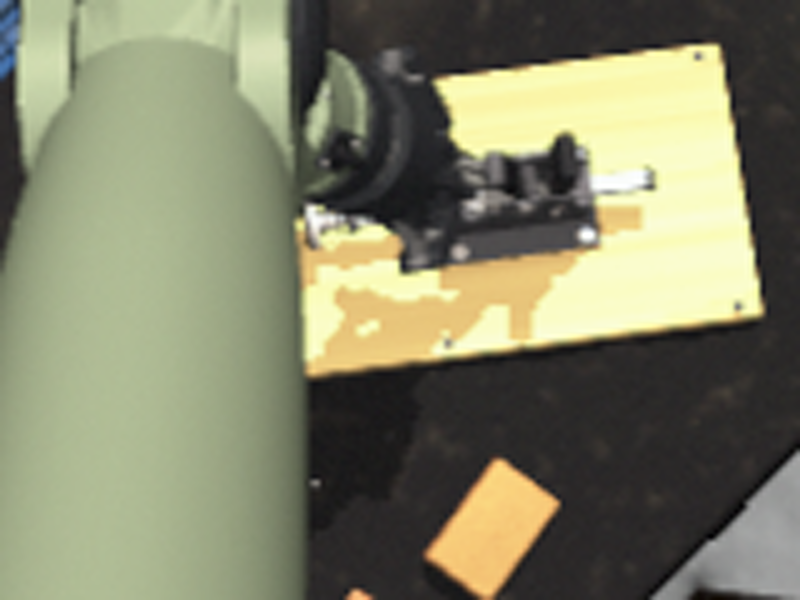

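View pics/s4.png

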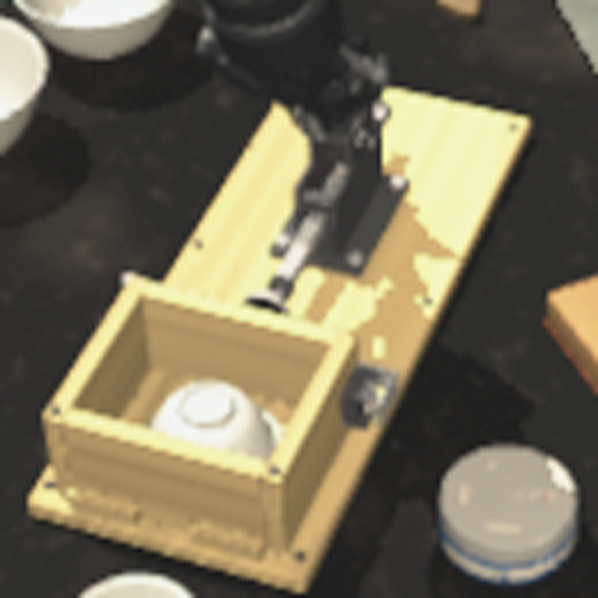

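```bash
python3 - <<'E'
from h import *
x=bot.movel(w((0,-66.5,125)),max_speed=50,threshold=12);a=st(); bot.dwell(.1); print(x,a,st())
bot.movel(w((0,-44,125)),max_speed=100)
print(st())
for y in np.arange(-46,-72,-1.5):
    bot.movel(w((0,y,125)),max_speed=40); s=st(); print(y,*s)
    if s[2][1]>19 or s[1][1]<-64.5: break
im=imaging.capture("top");crop("",im,190,165,160,120,5,"pics/t5.png")
E
```

```text
False (21.42, array([  0.56, -65.96, 125.54]), array([-0.51,  6.58,  4.19])) (21.52, array([  0.59, -65.91, 125.57]), array([-0.14,  5.35,  4.5 ]))
(21.89, array([  0.  , -44.06, 124.95]), array([ 0.82,  0.1 , -0.3 ]))
-46.0 22.14 [ 1.0000e-02 -4.6510e+01  1.2497e+02] [ 0.02 -0.07 -0.26]
-47.5 22.39 [-2.0000e-02 -4.7600e+01  1.2496e+02] [-0.16  1.85 -0.9 ]
-49.0 22.64 [ 1.0000e-02 -4.9020e+01  1.2501e+02] [-0.83  2.05  0.15]
-50.5 22.89 [ 2.0000e-02 -5.0130e+01  1.2498e+02] [0.36 4.95 0.7 ]
-52.0 23.14 [ 9.0000e-02 -5.1070e+01  1.2497e+02] [-0.05  7.31  1.69]
-53.5 23.39 [  0.19 -52.41 125.08] [-0.6   7.16  3.23]
-55.0 23.64 [  0.28 -53.9  125.23] [-0.91  8.01  4.48]
-56.5 23.89 [  0.29 -55.38 125.25] [-1.37  8.38  3.83]
-58.0 24.14 [  0.37 -56.64 125.33] [-1.37  9.11  5.32]
-59.5 24.39 [  0.42 -57.84 125.43] [-0.77  9.44  5.31]
-61.0 24.64 [  0.49 -59.09 125.49] [-0.62 10.49  6.89]
-62.5 24.89 [  0.49 -60.35 125.56] [-1.89 11.89  8.09]
-64.0 25.14 [  0.55 -61.7  125.69] [-1.87 12.31  8.35]
-65.5 25.39 [  0.57 -63.04 125.79] [-2.62 13.17 10.05]
-67.0 25.64 [  0.57 -64.4  125.87] [-3.11 13.83  8.58]
-68.5 25.89 [  0.59 -65.83 125.92] [-2.55 14.79 10.75]
```

View pics/t5.png

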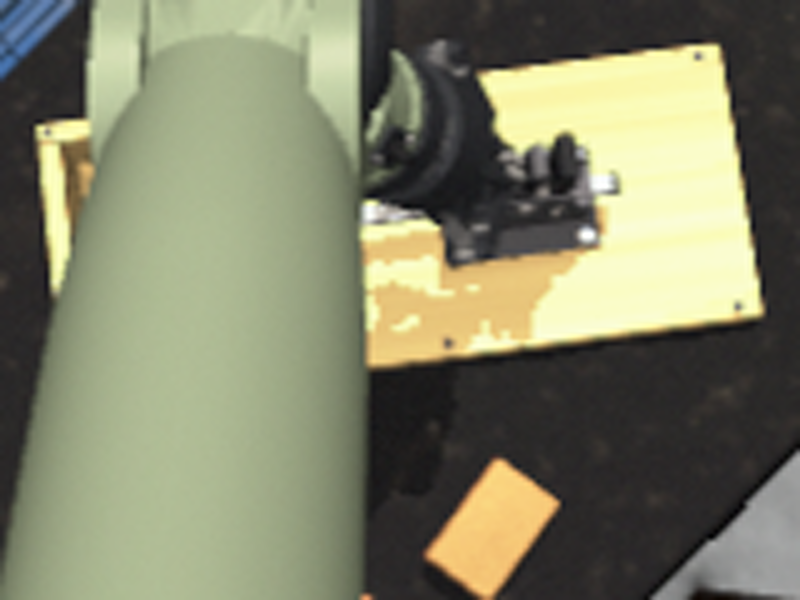

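```bash
python3 - <<'E'
from h import *
for y in (-69.5,-70.5):
    bot.movel(w((0,y,125)),max_speed=40); bot.dwell(.1); s=st(); print(y,*s)
im=imaging.capture("scene");crop("",im,205,165,130,130,4.6,"pics/s5.png")
E
```

```text
-69.5 26.29 [  0.62 -66.45 125.92] [-3.36 15.99 11.79]
-70.5 26.64 [  0.58 -66.54 125.89] [-3.79 19.53 13.75]
```

View pics/s5.png

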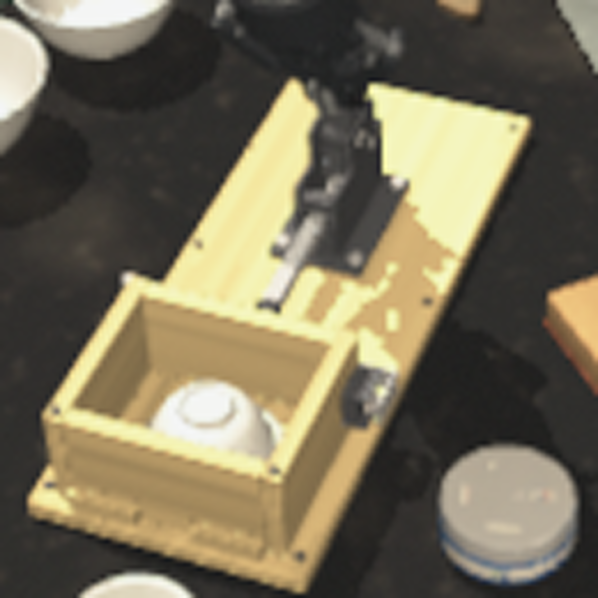

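```bash
python3 - <<'E'
from h import *
# sample grey along bar axis in board frame
def prof(im,n,ys,x,z,crop=None):
    uv=np.array([proj(n,w((x,y,z)))[0] for y in ys]).astype(np.float32)
    return cv2.remap(im,uv[:,0][None],uv[:,1][None],cv2.INTER_LINEAR)[0]
im0=cv2.imread("pics/top0.png")
im1=imaging.capture("top"); cv2.imwrite("pics/t6.png",im1)
ys=np.arange(-225,-110,3)
for x in(-2,2,):
  print(x)
  print(" ".join(f"{y}:{int(v.mean())}" for y,v in zip(ys,prof(im0,"top",ys,x,47))))
  print(" ".join(f"{y}:{int(v.mean())}" for y,v in zip(ys,prof(im1,"top",ys,x,47))))
ys=np.arange(0,40,2)
for x in (-10,-5,0,5): print(x," ".join(f"{y}:{v.tolist()}" for y,v in zip(ys,prof(im0,"top",ys,x,58))))
E
```

```text
-2
-225:40 -222:41 -219:42 -216:55 -213:121 -210:217 -207:234 -204:233 -201:230 -198:196 -195:136 -192:189 -189:215 -186:216 -183:195 -180:167 -177:172 -174:193 -171:214 -168:222 -165:218 -162:210 -159:199 -156:181 -153:169 -150:180 -147:181 -144:182 -141:186 -138:194 -135:166 -132:129 -129:108 -126:136 -123:154 -120:139 -117:128 -114:128 -111:119
-225:40 -222:41 -219:42 -216:57 -213:122 -210:218 -207:234 -204:234 -201:233 -198:233 -195:234 -192:233 -189:234 -186:234 -183:234 -180:234 -177:233 -174:233 -171:233 -168:233 -165:233 -162:233 -159:233 -156:233 -153:233 -150:233 -147:233 -144:232 -141:229 -138:206 -135:143 -132:110 -129:140 -126:183 -123:194 -120:157 -117:131 -114:129 -111:120
2
-225:41 -222:42 -219:42 -216:43 -213:119 -210:214 -207:231 -204:230 -201:222 -198:184 -195:149 -192:227 -189:249 -186:251 -183:250 -180:250 -177:249 -174:250 -171:248 -168:247 -165:248 -162:249 -159:250 -156:250 -153:249 -150:239 -147:207 -144:187 -141:197 -138:199 -135:190 -132:174 -129:175 -126:195 -123:192 -120:162 -117:139 -114:133 -111:120
-225:42 -222:43 -219:42 -216:43 -213:120 -210:215 -207
[... 1101 characters left out ...]
4] 6:[213, 219, 221] 8:[204, 209, 212] 10:[193, 197, 199] 12:[198, 200, 203] 14:[230, 233, 234] 16:[218, 224, 226] 18:[188, 199, 203] 20:[130, 160, 163] 22:[133, 188, 190] 24:[158, 236, 237] 26:[172, 245, 246] 28:[177, 249, 250] 30:[176, 249, 250] 32:[177, 249, 250] 34:[176, 249, 250] 36:[176, 249, 250] 38:[176, 249, 250]
5 0:[156, 193, 191] 2:[163, 198, 198] 4:[169, 203, 204] 6:[174, 203, 205] 8:[175, 199, 203] 10:[165, 196, 198] 12:[196, 215, 216] 14:[239, 242, 240] 16:[230, 231, 229] 18:[186, 192, 192] 20:[121, 141, 144] 22:[145, 201, 200] 24:[167, 239, 236] 26:[187, 251, 249] 28:[187, 252, 250] 30:[187, 252, 250] 32:[187, 252, 250] 34:[188, 252, 250] 36:[187, 251, 249] 38:[184, 250, 250]
```

```bash
cat > bar.py <<'E'
from h import *
def rear(im):
    out=[]
    for x in np.arange(-4,6.1,1):
        ys=np.arange(-170,-118,.5)
        uv=np.array([proj("top",w((x,y,47)))[0] for y in ys]).astype(np.float32)
        p=cv2.remap(im,uv[:,0][None],uv[:,1][None],cv2.INTER_CUBIC)[0].astype(float).mean(1)
        bg=np.median(p[:20]); i=np.argmax(p<bg-35) # first drop
        f=(p[i-1]-(bg-35))/(p[i-1]-p[i]+1e-9); out.append(ys[i-1]+.5*f)
    return np.round(np.median(out),2),np.round(out,1)
E
python3 - <<'E'
from bar import *
print(rear(cv2.imread("pics/t6.png")))
bot.movel(w((0,-60,125)),max_speed=60); print(st()); im=imaging.capture("top"); print(rear(im))
bot.movel(w((0,-44.5,125)),max_speed=60); bot.dwell(.15); print(st())
im=imaging.capture("top"); cv2.imwrite("pics/t7.png",im); print(rear(im))
for y in np.arange(-46,-72,-1.5):
    bot.movel(w((0,y,125)),max_speed=40); s=st(); im=imaging.capture("top"); print(y,*s,rear(im)[0])
    if s[2][1]>13 or s[1][1]<-64.5: break
E
```

```text
(np.float64(-138.38), array([-136.4, -137.3, -137.7, -137.9, -138.2, -138.4, -138.6, -138.6,
       -138.7, -138.6, -138.5]))
(27.07, array([  0.5 , -58.6 , 125.35]), array([-0.8 ,  9.43,  5.53]))
(np.float64(-141.49), array([-140.9, -141.3, -141.4, -141.5, -141.5, -141.5, -141.4, -141.4,
       -141.6, -141.9, -142. ]))
(27.68, array([-5.0000e-02, -4.4880e+01,  1.2494e+02]), array([ 0.08,  0.8 , -0.26]))
(np.float64(-141.84), array([-140.8, -141.3, -141.5, -141.7, -141.7, -141.8, -141.8, -141.9,
       -142. , -142.2, -142.2]))
-46.0 27.98 [-5.00e-02 -4.63e+01  1.25e+02] [ 0.75 -0.01  0.51] -141.85
-47.5 28.27 [ 4.0000e-02 -4.6720e+01  1.2485e+02] [-0.99  4.79  1.2 ] -141.84
-49.0 28.57 [ 6.0000e-02 -4.7230e+01  1.2475e+02] [-0.47  8.7   2.47] -141.84
-50.5 28.88 [  0.16 -47.92 124.69] [-1.08 11.42  2.73] -141.55
-52.0 29.18 [  0.25 -48.89 124.72] [-0.53 12.72  3.52] -141.5
-53.5 29.48 [  0.32 -49.99 124.76] [-0.7  15.37  4.76] -140.41
```

```bash
python3 - <<'E'
from bar import *
for y in np.arange(-54.2,-60,-.7):
    bot.movel(w((0,y,125)),max_speed=40); bot.dwell(.15); s=st(); im=imaging.capture("top")
    dy=-75+(s[1][1]+66.45)*1+0.6+75; T=s[2][1]*42-s[2][2]*dy; print(round(y,1),*s,rear(im)[0],round(T),round((T-285)/29/2.5,2))
    if s[2][1]>17.8 or (T-285)/29/2.5>5.1: break
E
```

```text
-54.2 29.93 [  0.37 -50.36 124.82] [-1.77 14.69  6.92] -140.53 501 2.99
-54.9 30.38 [  0.42 -50.86 124.91] [-2.18 17.41  7.07] -140.02 617 4.58
-55.6 30.82 [  0.47 -51.43 125.01] [-2.05 17.62  7.18] -139.13 628 4.73
-56.3 31.27 [  0.48 -51.94 124.99] [-1.68 17.06  8.1 ] -139.07 594 4.26
-57.0 31.73 [  0.54 -52.5  125.04] [-1.61 18.17  8.11] -138.79 645 4.97
```

```bash
python3 - <<'E'
from bar import *
F=[]
bot.movel(w((0,-57.3,125)),max_speed=20)
for i in range(12): bot.dwell(.08); F.append(st()[2])
print(np.mean(F,0),np.std(F,0),st())
print([rear(imaging.capture("top"))[0] for _ in range(3)])
im=imaging.capture("top");crop("",im,190,165,160,120,5,"pics/t9.png")
im=imaging.capture("scene");cv2.imwrite("pics/s9.png",im)
E
```

```text
[-2.095      18.92416667  8.275     ] [0.55349646 0.38549661 0.44449409] (33.02, array([  0.59, -52.68, 125.05]), array([-2.19, 19.48,  8.67]))
[np.float64(-138.63), np.float64(-138.68), np.float64(-138.65)]
```

View pics/s9.png

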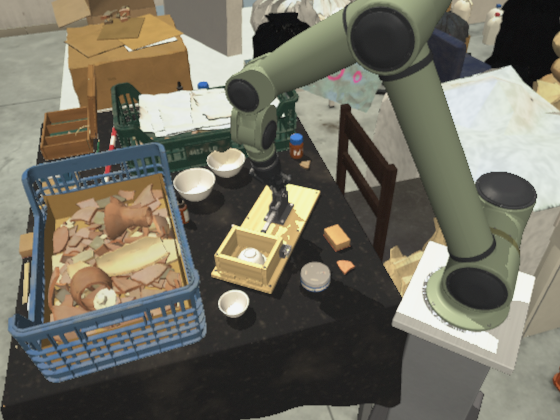

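```bash
python3 - <<'E'
from h import *
print(st()); print(bot.sign_off())
E
```

```text
(33.27, array([  0.58, -52.67, 125.03]), array([-2.95, 17.54,  8.22]))
the job is handed in; nothing more can be done
None
```

I pushed the side shut and pumped the clamp until its pad met the block. I handed in at 33 s of the 69 s allowed, holding the trigger with the pad spring pressed about half way in.

- **Side:** the push force peaked at about 11 N, then the panel jumped about 4 mm and stopped dead. It stayed shut in the pictures after the fingers backed off.
- **Clamp:** I worked the trigger with the closed fingertips only: four full strokes, a fifth in which the pad met the block, and a final partial one, which I am holding. The fifth ran to the trigger's stop, at about 16 N before it. I kept going one more 1 mm step, then let go and re-squeezed to finish mid-stroke.
- **Pad spring:** half way in is 5.75 mm. The last trigger force, averaging about 19 N at the grip, gives about 5.4 mm. How far the bar slid back on release, seen in the top camera, gives about 5.6 mm. The final finger travel also gives about 5.6 mm.
- **Checks that disagreed:** on the fifth stroke, force gave about 5.0 mm, finger travel about 7.6 mm, and the absolute camera estimate about 8 mm. The slide-back on release gave about 5.9 mm, assuming the brake held the bar at 2.4 mm. I trusted force and slide-back, so the final value could be off by roughly 0.7 mm. No estimate came near the 11.5 mm limit.
- **Loose items:** by eye, the small bowl, jar and sanding block look unmoved in the last scene picture.

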